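Show the bearing ball to the inspection camera

TASK

Press the red start button on the inspection camera fully down and let it come up again. Then lift the ball dish by its wooden handle straight up off its stand, about 10 cm, and up there turn it a quarter turn so that its orange pointer faces the green peg, keeping the dish level and the loose ball in the middle all the while. Finish still holding the dish there, still and level above the stand; leave the other things on the layout alone.

Things in the scene. Friction and masses are not known exactly. Their poses are not given: they have to be found in the camera images.
- camera_unit: grey inspection camera, a fixed box 64 x 66 mm in plan (foot plate 74 x 80 mm), 103 mm tall without its button; black lens barrel sticks 21 mm out of its -x face and looks towards the stand; origin: centre of the underside, z up. It stands to the right (-y) of the stand
- start_button_top (a point): centre of the top of the red round push button (26 mm across) on the camera's top; the button goes straight down
- start_button (a joint): travel of the start button in m: 0 released, 0.006 fully down; its spring takes about 4 N when fully down, and returns the button by itself
- stand: fixed round plywood stand, 180 mm across, 14 mm thick, with a cork seat 90 mm across that rises to 17 mm; origin: centre of the underside. Its -x axis, a black line, is the way the dish's pointer faces at the start (to about 0.12 rad); the two pegs stand on its +y and -y sides, 78 mm from its centre
- green_peg_top (a point): centre of the top of the green peg (14 mm across, 26 mm tall, fixed on the stand 78 mm from the stand's centre, top 40 mm above the worktop); it is on the stand's +y or -y side, the red peg on the other
- red_peg_top (a point): the same for the red peg, opposite the green one: the wrong side
- dish: loose aluminium dish, 120 mm across and 26 mm tall, 180 g (may vary by a quarter), standing on the cork; origin: centre of its underside. A small flat middle 24 mm across, round it a slope of about 13 degrees up to the rim, so the ball rolls back to the middle while the dish is level. Orange pointer on the rim at its -x side. A steel bail arches over it in its y-z plane, legs 121 mm apart, with the wooden grip at the top
- dish_handle (a point): centre of the wooden grip above the dish's middle, 88 mm above the dish's underside (105 mm above the worktop at the start); the grip is a block 46 mm long (dish y), 16 mm thick (dish x: take it across this) and 24 mm tall. Free space of about 50 mm between the grip's underside and the ball
- dish_pointer (a point): tip of the orange pointer, 78 mm from the dish's axis along dish -x, 24 mm above its underside
- dish_middle (a point): where the ball's centre is when the ball lies in the middle of the level dish, 18.5 mm above the dish's underside
- ball_center (a point): centre of the loose dark steel ball, 20 mm across, 33 g, in the dish
- green_wagon_1: bystander: loose flat wagon with a green tube, 129x35x48 mm, on the track left of the stand; origin: centre of the underside
- coach: bystander: loose silver coach, 210x35x44 mm, on the front track to the left; origin: centre of the underside
- track_rubber: bystander: loose brown block 24x60x18 mm to the right of the camera; origin: centre of the underside
- glue_bottle: bystander: loose standing glue bottle, 33 mm across, 84 mm tall, behind the stand; origin: centre of the underside
- car_transporter_0: bystander: loose reddish-brown two-deck car carrier wagon, 135x35x42 mm, on the track at the left; origin: centre of the underside
There are look-alikes about, which are no part of the job. Leave any yellow look-alike of the camera_unit alone.

How it is judged:
By the outcome, as a careful person would: the job done as asked, in the order asked, and still so for the second after the job is handed in, while the arm keeps its last pose, push and grip.
It also fails if it takes over 58 s, if anything falls off the work surface, if the arm or the gripper's body presses on something with over 40 N, if the wrist force passes 120 N, or if a joint passes its speed limit or range.

ROBOT

A 6-joint arm with a two-finger parallel gripper is mounted at the origin on a cart in front of the work surface, level with it; the furniture and walls round the work are solid. World frame = base frame: x ahead of the robot, y to its left, z up, the work surface at z = 0. Lengths are in m, angles in rad, forces in N, time in s.
With the tool pointing down it reaches from about 0.3 to 0.775 m from the base axis. Payload 14.6 kg.
Tool frame: the origin (TCP) lies on the centre line of the jaws, within the pads' length; the fingertips stand 14 mm ahead of it and the grasp point (between the pads) lies 5 mm behind it; z points along the fingers, y is the line along which they close (so a half turn about z gives the same grasp; the last joint's range is limited). The gripper opens to 94 mm and grips with 3 to 60 N. Pads are 16 mm wide; open, the fingers measure 119 mm over their backs; the gripper's body (75 mm by 177 mm) begins 78 mm behind the grasp point.
Start: joints at [1.208, 0.3, 1.521, -0, 1.321, -0.067], TCP at [0.16, 0.526, 0.219] pointing down, gripper open.
Joint ranges: [-3.03, 3.03], [-0.79, 2.21], [0.23, 2.52], [-1.04, 4.18], [0, 3.07], [-2.55, 2.55]. Speed limits (rad/s): [2.22, 2.22, 2.57, 3.14, 3.14, 3.14].

INTERFACE

Orientations are given as a unit quaternion [x, y, z, w].
In Python, from rig import ctrl gives the robot as it stands. The module is installed in compiled form; this text tells all that it offers.
- The arm moves only by the shell command python3 -m pendant 'ROWS'. ROWS is a JSON object of lists of equal length, an entry for each row: "linear": the shift along the tool's x, y, z in units of 500 mm (1.0 is 500 mm), a list of three; "spin": the turn about the tool's z in units of pi/2 rad (1.0 is pi/2 rad); "fingers": the opening, from 0 (shut) to 1 (fully open). A call has 1 to 12 rows; each row is the pose to reach, as a shift and turn from the pose commanded when the call began, along the tool's axes at that moment; what a row does not reach only later rows make up. A row lasts 1/8 s, in which the tool goes at most 62.5 mm and 10.7 degrees, less where a joint would pass 70% of its speed; a pose out of reach is approached as far as the arm can. A call with a number of a shift or a turn outside -1 to 1 is refused whole. A call with a gripper value outside its range is refused whole. The fingers move at their own pace and stop on an object; the grip force is fixed at half the most. Time passes only in rows, so rows that repeat a pose let the fingers close. It gives the time, the measured TCP pose, the force, the opening and the grip force at its end, in the units of the state.
- ctrl.read_state(): the state, without advancing time (a new reading comes with each control period).
- ctrl.snapshot(name): name is "scene" or "top"; returns (picture, depth): 384x512x3 uint8, red, green, blue; 384x512 float32, m along the optical axis (not along the pixel's ray), 0 where there is no reading.
- ctrl.camera_params(name): a dict with "K" (3x3 intrinsics, pixels), "camera_from_world" (4x4, takes a point from world to camera coordinates). Camera axes: x right, y down, z forward; pixel columns grow to the right and rows downward; lengths in m; the calibration is good to about 2 mm. A picture is of the moment at which its call begins. camera_params takes no time and is no camera call.
- ctrl.job_done(): hands the job in; it is judged then, once.
Trained networks look in the newest picture that a camera, given by its name, has taken for a name from the list of things; names that differ only in an ending like _2 or _b are one class to them, and where a whole thing is asked for, a point or a joint stands for the part that bears it (a point fixed in the world has none). Each returns a list of dicts, best first, with "p" (0 to 1); they miss things now and then, are a little off and sometimes report something else, mostly with a low value. They report only what shows in the picture. A call takes as long as a camera call. They do not tell look-alikes from the thing itself.
- ctrl.silhouettes(target, camera): "region" (384x512 bool, what is visible of it) and "pixel" ([column, row] in pixels, amid what is visible of it).
The state is a dict: "time": time; "q": joint angles; "dq": joint speeds; "joint_efforts": joint torques, N m; "eef_pos": TCP position; "eef_rot": TCP orientation; "contact_force": force on the tool from outside, world axes, zero at the start; "moment": the same for the moment, N m; "width": finger opening in m; "grip_force": force on a finger pad.
Only numpy, scipy, OpenCV 4.12 (cv2) and the standard library are available. Lean on these libraries where they do the work, as an engineer would, in place of code of your own. Each camera call takes 0.05 s, during which the arm holds its last target. There are 200 camera calls.

## Working session

There is one attempt and no reset: what is moved stays moved. The work goes in short steps, Python scripts to look and compute and a shell command to move; the robot and the scene stay as the last step left them, time stands still between calls to the robot, and variables do not carry over. Pictures are saved under pics/ and viewed, at most 10 in all, crops included, and the job is handed in when it is done.

```bash
mkdir -p pics
cat > h.py <<'E'
import numpy as np, cv2
from rig import ctrl
def cloud(cam, depth):
    P=ctrl.camera_params(cam); K=np.array(P["K"]); T=np.linalg.inv(np.array(P["camera_from_world"]))
    v,u=np.mgrid[:384,:512]
    c=np.stack([(u-K[0,2])/K[0,0]*depth,(v-K[1,2])/K[1,1]*depth,depth],-1)
    w=c@T[:3,:3].T+T[:3,3]; w[depth==0]=np.nan
    return w
def save(n,p): cv2.imwrite('pics/'+n,cv2.cvtColor(p,cv2.COLOR_RGB2BGR))
E
python3 - <<'E'
from h import *
s=ctrl.read_state(); print(s["time"],s["eef_pos"],s["eef_rot"],s["width"])
ims=[]
for c in("scene","top"):
    p,d=ctrl.snapshot(c); np.savez(f'{c}0.npz',p=p,d=d); save(c+'0.png',p); w=cloud(c,d)
    for t in("start_button","camera_unit","dish","dish_handle","dish_pointer","green_peg_top","red_peg_top","stand","ball_center"):
        try:
            for r in ctrl.silhouettes(t,c)[:3]:
                m=r["region"]; q=w[m]; print(c,t,round(r["p"],2),np.round(r["pixel"]),m.sum(),np.round(np.nanmedian(q,0),3),np.round(np.nanpercentile(q,98,axis=0),3))
        except Exception as e: print(c,t,e)
E
```

```text
0.0 [0.16024903 0.52588385 0.21887783] [ 1.47345615e-01  9.89084900e-01 -5.64679243e-04 -1.10943859e-04] 0.0939517785642185
scene start_button 0.55 [322. 110.] 275 [0.394 0.353 0.039] [0.415 0.418 0.046]
scene start_button 0.48 [212. 226.] 71 [ 0.477 -0.242  0.126] [ 0.487 -0.231  0.129]
scene start_button 0.41 [162. 314.] 98 [ 0.557 -0.473  0.126] [ 0.567 -0.462  0.129]
scene camera_unit 0.62 [214. 237.] 1089 [ 0.488 -0.247  0.095] [ 0.513 -0.193  0.127]
scene camera_unit 0.61 [171. 316.] 1320 [ 0.566 -0.468  0.102] [ 0.596 -0.425  0.126]
scene dish 0.74 [276. 169.] 977 [0.454 0.047 0.035] [0.502 0.104 0.119]
scene dish_handle 0.92 [276. 172.] 1046 [0.453 0.048 0.035] [0.504 0.106 0.118]
scene dish_handle 0.58 [292. 111.] 580 [0.336 0.284 0.045] [0.36  0.392 0.051]
scene dish_pointer 0.81 [272. 170.] 982 [0.455 0.047 0.035] [0.504 0.104 0.118]
scene stand 0.86 [275. 190.] 1140 [0.486 0.019 0.015] [0.539 0.133 0.021]
top start_button 0.44 [367. 164.] 26 [ 0.553 -0.469  0.124] [ 0.561 -0.461  0.127]
top start_button 0.39 [158. 237.] 540 [0.329 0.294 0.043] [0.357 0.394 0.049]
top camera_unit 0.91 [299. 193.] 487 [ 0.463 -0.231  0.101] [ 0.505 -0.189  0.125]
top camera_unit 0.91 [360. 174.] 504 [ 0.542 -0.457  0.099] [ 0.586 -0.422  0.125]
top camera_unit 0.72 [302. 188.] 29 [ 0.474 -0.239  0.124] [ 0.483 -0.229  0.127]
top dish 0.9 [221. 201.] 837 [0.447 0.051 0.033] [0.505 0.107 0.117]
top dish_handle 0.82 [224. 200.] 780 [0.45  0.05  0.032] [0.507 0.103 0.117]
top dish_pointer 0.6 [226. 214.] 773 [0.444 0.049 0.013] [0.537 0.133 0.039]
top dish_pointer 0.57 [225. 202.] 808 [0.449 0.049 0.033] [0.506 0.104 0.117]
top red_peg_top 0.23 [142. 219.] 316 [0.392 0.361 0.036] [0.413 0.422 0.045]
top stand 0.76 [226. 213.] 877 [0.432 0.051 0.013] [0.533 0.136 0.042]
```

Run:
```python
import cv2,numpy as np
a=cv2.imread('pics/scene0.png')[90:350,120:380]; b=cv2.imread('pics/top0.png')[130:260,160:420]
a=cv2.resize(a,(400,400),interpolation=cv2.INTER_CUBIC); b=cv2.resize(b,(800,400),interpolation=cv2.INTER_CUBIC)[:,:400]
cv2.imwrite('pics/v1.png',np.hstack([a,b]))
from h import *
for c in("scene","top"):
    z=np.load(c+'0.npz'); p,d=z['p'],z['d']; w=cloud(c,d); hsv=cv2.cvtColor(p,cv2.COLOR_RGB2HSV).astype(int); H,S,V=[hsv[...,i] for i in range(3)]
    x,y,zz=[w[...,i] for i in range(3)]
    near=(abs(x-.45)<.12)&(abs(y-.05)<.11)
    for n,m in {'grip':near&(zz>.085),'griptop':near&(zz>.11),'dishrim':near&(zz>.036)&(zz<.048),
      'green':near&(H>40)&(H<85)&(S>90),'red':near&((H<6)|(H>172))&(S>120)&(zz<.06),'orange':near&(H>6)&(H<18)&(S>170)&(zz<.06),
      'black':near&(V<60)&(zz<.025),'btnred':((H<8)|(H>172))&(S>130)&(zz>.105)&(zz<.14)&(y<-.15)}.items():
        if m.sum(): 
            q=w[m]; print(c,n,m.sum(),'mean',q.mean(0).round(4),'min',q.min(0).round(3),'max',q.max(0).round(3))
            if n in('griptop','grip'): 
                print('   ang',np.linalg.eigh(np.cov(q[:,:2].T))[1][:,1].round(3))
```

```text
scene grip 132 mean [0.4566 0.041  0.1116] min [ 0.432 -0.008  0.088] max [0.479 0.102 0.122]
   ang [-0.389  0.921]
scene griptop 83 mean [0.4537 0.0475 0.1169] min [0.437 0.008 0.11 ] max [0.471 0.085 0.122]
   ang [-0.399  0.917]
scene dishrim 353 mean [0.4478 0.0503 0.0406] min [ 0.382 -0.031  0.036] max [0.511 0.129 0.048]
scene green 9 mean [ 0.4813 -0.0235  0.0408] min [ 0.478 -0.027  0.036] max [ 0.484 -0.019  0.044]
scene red 8 mean [0.4295 0.1228 0.0409] min [0.426 0.118 0.035] max [0.433 0.129 0.045]
scene btnred 154 mean [ 0.5188 -0.3615  0.1254] min [ 0.464 -0.484  0.116] max [ 0.568 -0.228  0.129]
top grip 98 mean [0.451  0.0491 0.1104] min [ 0.427 -0.006  0.089] max [0.476 0.104 0.119]
   ang [-0.4    0.917]
top griptop 59 mean [0.4509 0.0506 0.1157] min [0.437 0.029 0.11 ] max [0.465 0.083 0.119]
   ang [-0.399  0.917]
top dishrim 179 mean [0.4474 0.0473 0.04  ] min [ 0.382 -0.027  0.036] max [0.509 0.129 0.047]
top green 8 mean [ 0.4779 -0.0228  0.0387] min [ 0.473 -0.027  0.034] max [ 0.485 -0.019  0.043]
top red 3 mean [0.4263 0.1222 0.0355] min [0.426 0.119 0.032] max [0.427 0.125 0.04 ]
top orange 4 mean [0.4274 0.1233 0.027 ] min [0.422 0.121 0.014] max [0.433 0.126 0.04 ]
top btnred 76 mean [ 0.491  -0.2891  0.1211] min [ 0.46  -0.479  0.11 ] max [ 0.561 -0.226  0.128]
```

View pics/v1.png

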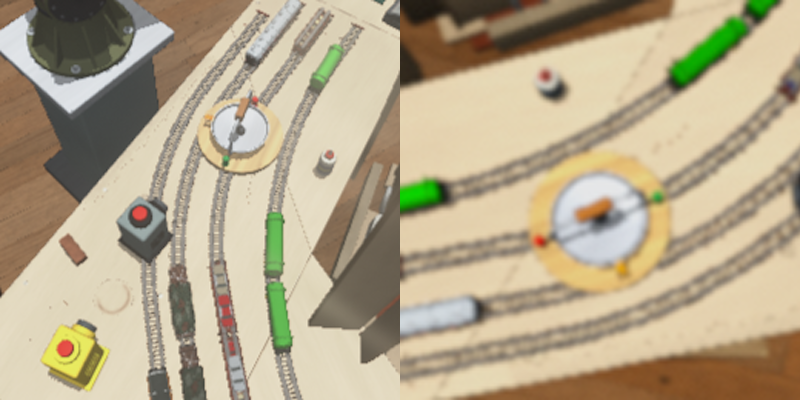

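View pics/scene0.png

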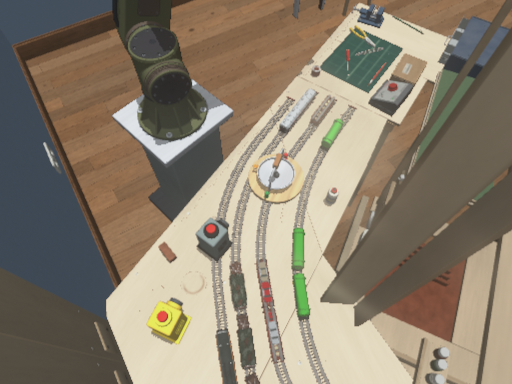

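The view shows the grey camera at scene pixel (212,232) and its yellow look-alike at (168,320). The stand is at (275,175), with the green peg at (267,194), the red peg at (285,156) and the orange pointer at about (255,168) on the robot side. The turn therefore goes counter-clockwise from above.

Run:
```python
from h import *
for c in("scene","top"):
    z=np.load(c+'0.npz'); p,d=z['p'],z['d']; w=cloud(c,d); hsv=cv2.cvtColor(p,cv2.COLOR_RGB2HSV).astype(int); H,S,V=[hsv[...,i] for i in range(3)]
    x,y,zz=[w[...,i] for i in range(3)]
    m=((H<8)|(H>172))&(S>130)&(zz>.122)&(zz<.14)&(y<-.18)&(y>-.33); q=w[m]
    print(c,'btn',m.sum(),q.mean(0).round(4),((q.min(0)+q.max(0))/2).round(4),np.median(q[:,2]).round(4), np.ptp(q,axis=0).round(3))
    n=(abs(x-.38)<.05)&(abs(y-.02)<.05)&(H>8)&(H<24)&(S>185)&(V>180)&(zz>.02)
    print(c,'pointer',n.sum(),w[n].round(3).tolist()[:8])
    g=(abs(x-.4535)<.04)&(abs(y-.05)<.05)&(H<20)&(S>110)&(zz>.08); q=w[g]
    t=g&(zz>.113); qt=w[t]
    r=cv2.minAreaRect((qt[:,:2]*1000).astype(np.float32)); print('grip',g.sum(),t.sum(),qt.mean(0).round(4),r)
    # dish rim circle fit
    n=(np.hypot(x-.45,y-.05)<.068)&(zz>.038)&(zz<.047)&(S<60); q=w[n]
    a=np.c_[2*q[:,:2],np.ones(len(q))]; s=np.linalg.lstsq(a,(q[:,:2]**2).sum(1),rcond=None)[0]; print('rim',len(q),s[:2].round(4),np.sqrt(s[2]+s[0]**2+s[1]**2).round(4))
```

```text
scene btn 67 [ 0.4756 -0.2411  0.126 ] [ 0.4754 -0.2403  0.1256] 0.126 [0.023 0.025 0.007]
scene pointer 0 []
grip 23 23 [0.4523 0.0531 0.1189] ((454.1915283203125, 50.855064392089844), (9.471391677856445, 33.636234283447266), 30.301511764526367)
rim 201 [0.4517 0.0503] 0.0527
top btn 29 [ 0.4722 -0.2406  0.1247] [ 0.4729 -0.2396  0.1247] 0.1247 [0.025 0.022 0.005]
top pointer 6 [[0.393, 0.024, 0.041], [0.393, 0.02, 0.044], [0.389, 0.024, 0.039], [0.389, 0.02, 0.042], [0.385, 0.024, 0.042], [0.385, 0.02, 0.04]]
grip 43 36 [0.4507 0.0488 0.1164] ((450.9747009277344, 47.778167724609375), (11.857216835021973, 39.76110076904297), 22.35508918762207)
rim 86 [0.4519 0.0491] 0.055
```

Run:
```python
import cv2,numpy as np
a=cv2.imread('pics/scene0.png')[140:210,235:315]; b=cv2.imread('pics/top0.png')[165:235,185:265]
cv2.imwrite('pics/v2.png',np.hstack([cv2.resize(i,(400,350),interpolation=cv2.INTER_NEAREST) for i in(a,b)]))
```

```text
(no output)
```

View pics/v2.png

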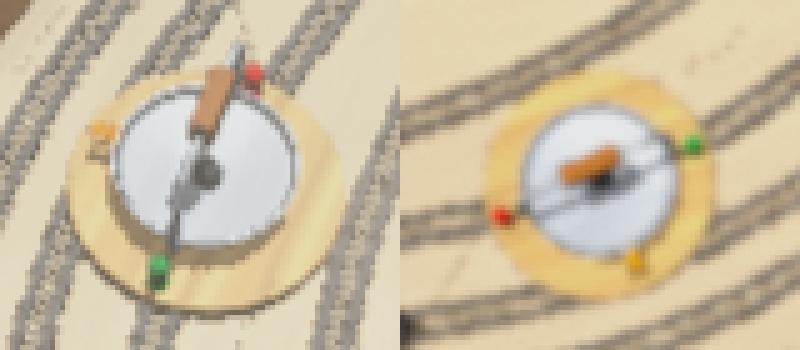

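```bash
python3 -m pendant '{"linear":[[-0.524,-0.642,0],[-0.524,-0.642,0],[-0.524,-0.642,0],[-0.524,-0.642,0],[-0.524,-0.642,0],[-0.524,-0.642,0],[-0.524,-0.642,0],[-0.524,-0.642,0],[-0.524,-0.642,0]],"spin":[0,0,0,0,0,0,0,0,0],"fingers":[0,0,0,0,0,0,0,0,0]}'
cat > to.py <<'E'
import sys; from h import *
from scipy.spatial.transform import Rotation as R
s=ctrl.read_state(); r=R.from_quat(s["eef_rot"]); t=np.array([float(a) for a in sys.argv[1:4]]); M=r.as_matrix()
print('t',round(s["time"],2),'lin',(M.T@(t-s["eef_pos"])/.5).round(4),'yaw_y',np.degrees(np.arctan2(M[1,1],M[0,1])).round(2),'pos',np.round(s["eef_pos"],4),'F',np.round(s["contact_force"],1),'w',round(s["width"],4),round(s["grip_force"],1))
E
python3 to.py 0.4745 -0.2405 0.17
```

```text
time: 2.12
eef_pos: [0.3173, 0.143, 0.2195]
eef_rot: [0.148, 0.989, 0.0, 0.0]
contact_force: [-0.2, -0.4, -0.1]
width: 0.0075
grip_force: 0.0
t 2.12 lin [-0.5246 -0.6419  0.0989] yaw_y 73.03 pos [0.3173 0.143  0.2195] F [-0.2 -0.4 -0.1] w 0.0075 0.0
```

```bash
python3 -m pendant '{"linear":[[-0.525,-0.642,0],[-0.525,-0.642,0],[-0.525,-0.642,0],[-0.525,-0.642,0],[-0.525,-0.642,0.0],[-0.525,-0.642,0],[-0.525,-0.642,0.0],[-0.525,-0.642,0.1],[-0.525,-0.642,0.1],[-0.525,-0.642,0.1]],"spin":[0.55,0.55,0.55,0.55,0.55,0.55,0.55,0.55,0.55,0.55],"fingers":[0,0,0,0,0,0,0,0,0,0]}'
python3 to.py 0.4745 -0.2405 0.141
python3 - <<'E'
from h import *
p,d=ctrl.snapshot("scene"); save('s1.png',cv2.resize(p[180:280,160:270],(660,600),interpolation=cv2.INTER_CUBIC))
E
```

```text
time: 3.38
eef_pos: [0.4758, -0.2401, 0.171]
eef_rot: [0.547, 0.837, 0.0, 0.001]
contact_force: [-0.1, -0.3, 1.1]
width: 0.0005
grip_force: 0.0
t 3.38 lin [ 0.0003 -0.0027  0.06  ] yaw_y 23.65 pos [ 0.4758 -0.2401  0.171 ] F [-0.1 -0.3  1.1] w 0.0005 0.0
```

View pics/s1.png

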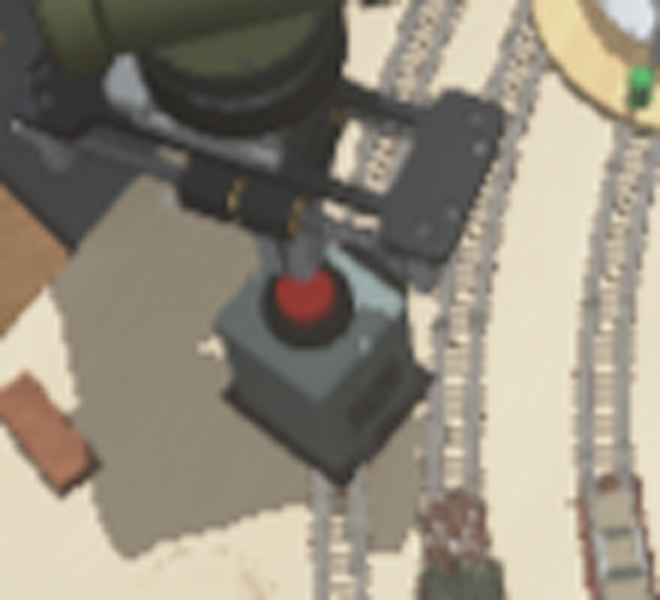

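The shut fingertips are at crop pixel (303,272), just above the red button at (305,298). Next I press.

```bash
python3 -m pendant '{"linear":[[0,0,0.04],[0,0,0.056],[0,0,0.06],[0,0,0.064],[0,0,0.066],[0,0,0.066],[0,0,0.066]],"spin":[0,0,0,0,0,0,0],"fingers":[0,0,0,0,0,0,0]}'; python3 to.py 0.4745 -0.2405 0.134
```

```text
time: 4.3
eef_pos: [0.4751, -0.241, 0.1368]
eef_rot: [0.548, 0.837, 0.0, 0.0]
contact_force: [1.9, 0.3, 1.9]
width: 0.0007
grip_force: 1.1
t 4.3 lin [ 0.0014 -0.0008  0.0055] yaw_y 23.55 pos [ 0.4751 -0.241   0.1368] F [1.9 0.3 1.9] w 0.0007 1.1
```

```bash
python3 -m pendant '{"linear":[[0,0,0.004],[0,0,0.006],[0,0,0.006]],"spin":[0,0,0],"fingers":[0,0,0]}'; python3 -m pendant '{"linear":[[0,0,0.002],[0,0,0.004],[0,0,0.004]],"spin":[0,0,0],"fingers":[0,0,0]}'
```

```text
time: 4.68
eef_pos: [0.4751, -0.241, 0.1335]
eef_rot: [0.548, 0.837, 0.0, 0.0]
contact_force: [2.7, 1.2, 3.5]
width: 0.0002
grip_force: 1.8
time: 5.05
eef_pos: [0.4752, -0.241, 0.1329]
eef_rot: [0.548, 0.837, 0.0, 0.001]
contact_force: [-3.3, 3.6, 18.8]
width: 0.0007
grip_force: 9.2
```

The force jumped to 19 N against 3.5 N one step earlier, so the button is on its stop. I'll release it and check that it comes up.

```bash
python3 -m pendant '{"linear":[[0,0,-0.006],[0,0,-0.04],[0,0,-0.1],[0,0,-0.1],[0,0,-0.1]],"spin":[0,0,0,0,0],"fingers":[0,0,0,0,0.5]}'; python3 to.py 0.4525 0.05 0.155
python3 - <<'E'
from h import *
p,d=ctrl.snapshot("scene"); w=cloud("scene",d); hsv=cv2.cvtColor(p,cv2.COLOR_RGB2HSV).astype(int); H,S=hsv[...,0],hsv[...,1]
m=((H<8)|(H>172))&(S>130)&(abs(w[...,0]-.475)<.02)&(abs(w[...,1]+.24)<.02)&(w[...,2]<.14); print(m.sum(),np.percentile(w[m][:,2],[10,50,90]))
E
```

```text
time: 5.68
eef_pos: [0.4745, -0.2408, 0.181]
eef_rot: [0.548, 0.837, -0.0, -0.001]
contact_force: [0.8, 0.4, 0.4]
width: 0.0072
grip_force: 0.0
t 5.67 lin [0.5506 0.1921 0.0522] yaw_y 23.55 pos [ 0.4745 -0.2408  0.181 ] F [0.8 0.4 0.4] w 0.0072 0.0
64 [0.12176452 0.12548261 0.12769693]
```

```bash
python3 -m pendant '{"linear":[[0.551,0.192,0],[0.551,0.192,0],[0.551,0.192,0],[0.551,0.192,0],[0.551,0.192,0],[0.551,0.192,0],[0.551,0.192,0],[0.551,0.192,0.052],[0.551,0.192,0.052]],"spin":[0,0,0,0,0,0,0,0,0],"fingers":[0.5,0.5,0.5,0.5,0.5,0.5,0.5,0.5,0.5]}'; python3 to.py 0.4525 0.05 0.100
python3 - <<'E'
from h import *
p,d=ctrl.snapshot("scene"); q,d2=ctrl.snapshot("top")
a=cv2.resize(p[130:220,225:325],(400,360),interpolation=cv2.INTER_CUBIC); b=cv2.resize(q[150:240,175:275],(400,360),interpolation=cv2.INTER_CUBIC)
save('s2.png',np.hstack([a,b]))
E
```

```text
time: 6.85
eef_pos: [0.4521, 0.0489, 0.1541]
eef_rot: [0.549, 0.836, -0.001, -0.001]
contact_force: [0.2, -0.2, 0.3]
width: 0.0469
grip_force: 0.0
t 6.85 lin [0.0015 0.002  0.1082] yaw_y 23.46 pos [0.4521 0.0489 0.1541] F [ 0.2 -0.2  0.3] w 0.0469 0.0
```

View pics/s2.png

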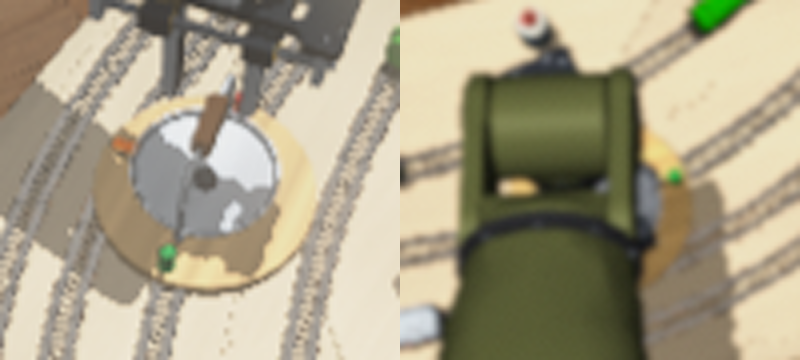

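The open fingers, at left-crop pixels (175,90) and (252,105), straddle the grip at (212,110). The ball sits in the middle at (205,178). Next I descend and close gently.

```bash
python3 -m pendant '{"linear":[[0.001,0.002,0.04],[0.001,0.002,0.08],[0.001,0.002,0.1],[0.001,0.002,0.108],[0.001,0.002,0.108],[0.001,0.002,0.108],[0.001,0.002,0.108]],"spin":[0,0,0,0,0,0,0],"fingers":[0.5,0.5,0.5,0.5,0.5,0.4,0.3]}'; python3 to.py 0.4525 0.05 0.100
python3 -m pendant '{"linear":[[0,0,0],[0,0,0],[0,0,0],[0,0,0],[0,0,0],[0,0,0],[0,0,0],[0,0,0],[0,0,0],[0,0,0],[0,0,0],[0,0,0]],"spin":[0,0,0,0,0,0,0,0,0,0,0,0],"fingers":[0.27,0.25,0.23,0.21,0.19,0.17,0.15,0.13,0.1,0,0,0]}'; python3 to.py 0.4525 0.05 0.100
python3 - <<'E'
from h import *
p,d=ctrl.snapshot("scene")
save('s3.png',cv2.resize(p[130:220,225:325],(600,540),interpolation=cv2.INTER_CUBIC))
E
```

```text
time: 7.82
eef_pos: [0.4537, 0.0509, 0.1019]
eef_rot: [0.548, 0.837, 0.0, 0.0]
contact_force: [0.1, 0.3, 0.4]
width: 0.031
grip_force: 0.0
t 7.83 lin [-0.0007 -0.0029  0.0037] yaw_y 23.55 pos [0.4537 0.0509 0.1019] F [0.1 0.3 0.4] w 0.031 0.0
time: 9.32
eef_pos: [0.4535, 0.0509, 0.1014]
eef_rot: [0.548, 0.837, 0.0, -0.0]
contact_force: [0.3, -1.1, -2.4]
width: 0.0155
grip_force: 30.0
t 9.32 lin [-0.0008 -0.0026  0.0028] yaw_y 23.55 pos [0.4535 0.0509 0.1014] F [ 0.3 -1.1 -2.4] w 0.0155 30.0
```

View pics/s3.png

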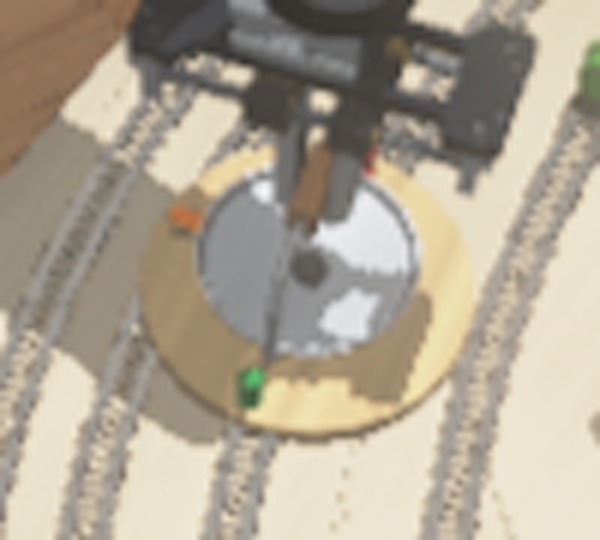

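The fingers hold the grip at (315,185), with the ball in the middle at (308,268). I'll lift slowly.

```bash
python3 -m pendant '{"linear":[[0,0,-0.001],[0,0,-0.003],[0,0,-0.007],[0,0,-0.013],[0,0,-0.021],[0,0,-0.031],[0,0,-0.041],[0,0,-0.051],[0,0,-0.061],[0,0,-0.071],[0,0,-0.081],[0,0,-0.091]],"spin":[0,0,0,0,0,0,0,0,0,0,0,0],"fingers":[0,0,0,0,0,0,0,0,0,0,0,0]}';python3 -m pendant '{"linear":[[0,0,-0.01],[0,0,-0.02],[0,0,-0.03],[0,0,-0.042],[0,0,-0.054],[0,0,-0.066],[0,0,-0.078],[0,0,-0.09],[0,0,-0.098],[0,0,-0.104],[0,0,-0.108],[0,0,-0.109]],"spin":[0,0,0,0,0,0,0,0,0,0,0,0],"fingers":[0,0,0,0,0,0,0,0,0,0,0,0]}'; python3 to.py 0.4525 0.05 0.201
cat > meas.py <<'E'
from h import *
import sys
ctrl.snapshot("top")
p,d=ctrl.snapshot("scene"); w=cloud("scene",d); hsv=cv2.cvtColor(p,cv2.COLOR_RGB2HSV).astype(int); H,S,V=[hsv[...,i] for i in range(3)]
c=np.array([.4525,.05]); dx=w[...,:2]-c; r=np.hypot(dx[...,0],dx[...,1]); z=w[...,2]
rim=(r<.066)&(r>.045)&(z>.125)&(z<.16)&(S<70); q=w[rim]
print('rim',len(q),q.mean(0).round(4))
A=np.c_[q[:,:2]-c,np.ones(len(q))]; print('rim-plane slopes',np.linalg.lstsq(A,q[:,2],rcond=None)[0].round(4))
o=(H>5)&(H<22)&(S>140)&(r>.05)&(r<.095)&(z>.11)&(z<.17)
if o.sum(): m=w[o].mean(0); print('pointer',o.sum(),m.round(4),'ang',np.degrees(np.arctan2(*(m[:2]-c)[::-1])).round(1))
b=(V<95)&(S<110)&(r<.045)&(z>.12)&(z<.16)
if b.sum(): print('ball?',b.sum(),w[b].mean(0).round(4), np.median(w[b],0).round(4))
v,u=np.where(rim); cu,cv_=int(u.mean()),int(v.mean()); print(cu,cv_)
save(sys.argv[1],cv2.resize(p[cv_-50:cv_+50,cu-50:cu+50],(600,600),interpolation=cv2.INTER_CUBIC))
E
python3 meas.py s4.png
```

```text
time: 10.88
eef_pos: [0.4535, 0.0509, 0.1473]
eef_rot: [0.548, 0.837, 0.0, -0.0]
contact_force: [0.3, -0.4, -2.3]
width: 0.0156
grip_force: 30.0
time: 12.38
eef_pos: [0.4535, 0.0509, 0.2015]
eef_rot: [0.548, 0.837, -0.0, -0.0]
contact_force: [0.0, -0.4, -2.9]
width: 0.0156
grip_force: 30.0
t 12.38 lin [-0.0008 -0.0026  0.0009] yaw_y 23.55 pos [0.4535 0.0509 0.2015] F [ 0.  -0.4 -2.9] w 0.0156 30.0
rim 406 [0.453  0.0486 0.1385]
rim-plane slopes [ 0.0058 -0.0086  0.1385]
pointer 7 [0.393  0.022  0.1448] ang -154.8
ball? 10 [0.459  0.0444 0.1388] [0.4598 0.0435 0.1398]
277 155
```

View pics/s4.png

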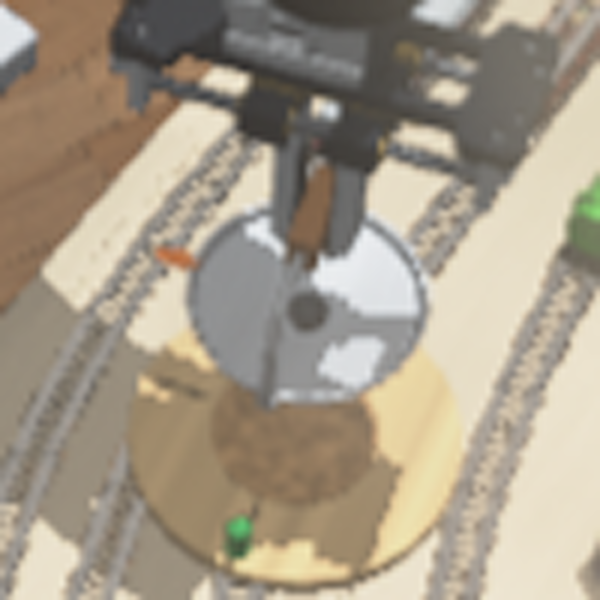

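The dish is level and clear, with the ball in the middle at (308,312) and the pointer at (175,257). Now I turn it counter-clockwise by 85.8°, about -0.954.

```bash
python3 -m pendant '{"linear":[[0,0,0],[0,0,0],[0,0,0],[0,0,0],[0,0,0],[0,0,0],[0,0,0],[0,0,0],[0,0,0],[0,0,0],[0,0,0],[0,0,0]],"spin":[-0.005,-0.015,-0.03,-0.055,-0.09,-0.13,-0.17,-0.21,-0.25,-0.29,-0.33,-0.37],"fingers":[0,0,0,0,0,0,0,0,0,0,0,0]}';python3 to.py 0.4535 0.0509 0.2015; python3 -m pendant '{"linear":[[0,0,0],[0,0,0],[0,0,0],[0,0,0],[0,0,0],[0,0,0],[0,0,0],[0,0,0],[0,0,0],[0,0,0],[0,0,0],[0,0,0]],"spin":[-0.04,-0.08,-0.12,-0.16,-0.2,-0.24,-0.28,-0.32,-0.36,-0.4,-0.44,-0.47],"fingers":[0,0,0,0,0,0,0,0,0,0,0,0]}'; python3 to.py 0.4535 0.0509 0.2015
```

```text
time: 13.98
eef_pos: [0.4535, 0.0509, 0.2014]
eef_rot: [0.284, 0.959, -0.0, -0.0]
contact_force: [-0.1, 0.3, -2.4]
width: 0.0155
grip_force: 30.0
t 13.97 lin [ 0.0001  0.     -0.0002] yaw_y 57.03 pos [0.4535 0.0509 0.2014] F [-0.1  0.3 -2.4] w 0.0155 30.0
time: 15.48
eef_pos: [0.4535, 0.0509, 0.2014]
eef_rot: [-0.081, 0.997, -0.0, -0.0]
contact_force: [1.4, 0.1, -2.2]
width: 0.0159
grip_force: 30.0
t 15.47 lin [ 0.      0.0001 -0.0001] yaw_y 99.31 pos [0.4535 0.0509 0.2014] F [ 1.4  0.1 -2.2] w 0.0159 30.0
```

```bash
python3 -m pendant '{"linear":[[0,0,0],[0,0,0],[0,0,0],[0,0,0],[0,0,0],[0,0,0],[0,0,0],[0,0,0],[0,0,0],[0,0,0],[0,0,0],[0,0,0]],"spin":[-0.025,-0.048,-0.068,-0.084,-0.097,-0.106,-0.111,-0.114,-0.114,-0.114,-0.114,-0.114],"fingers":[0,0,0,0,0,0,0,0,0,0,0,0]}';python3 to.py 0.4535 0.0509 0.2015; python3 meas.py s5.png
python3 -m pendant '{"linear":[[0,0,0],[0,0,0],[0,0,0],[0,0,0],[0,0,0],[0,0,0],[0,0,0],[0,0,0]],"spin":[0,0,0,0,0,0,0,0],"fingers":[0,0,0,0,0,0,0,0]}'; python3 meas.py s6.png
```

```text
time: 16.98
eef_pos: [0.4535, 0.0508, 0.2014]
eef_rot: [-0.169, 0.986, -0.0, -0.0]
contact_force: [0.4, 0.8, -2.5]
width: 0.0155
grip_force: 30.0
t 16.98 lin [ 0.      0.0001 -0.0001] yaw_y 109.41 pos [0.4535 0.0508 0.2014] F [ 0.4  0.8 -2.5] w 0.0155 30.0
rim 341 [0.4598 0.0447 0.139 ]
rim-plane slopes [-0.0065 -0.0143  0.139 ]
pointer 11 [ 0.4785 -0.0146  0.1448] ang -68.1
ball? 11 [0.4585 0.0497 0.1392] [0.4588 0.0486 0.1385]
278 157
time: 18.08
eef_pos: [0.4535, 0.0509, 0.2014]
eef_rot: [-0.169, 0.986, 0.0, 0.0]
contact_force: [-0.8, -0.7, -2.9]
width: 0.0163
grip_force: 30.0
rim 341 [0.4597 0.0448 0.1387]
rim-plane slopes [-0.002  -0.0166  0.1386]
pointer 11 [ 0.4782 -0.0142  0.1441] ang -68.2
ball? 8 [0.46   0.0497 0.1393] [0.4601 0.0498 0.1406]
278 157
```

View pics/s6.png

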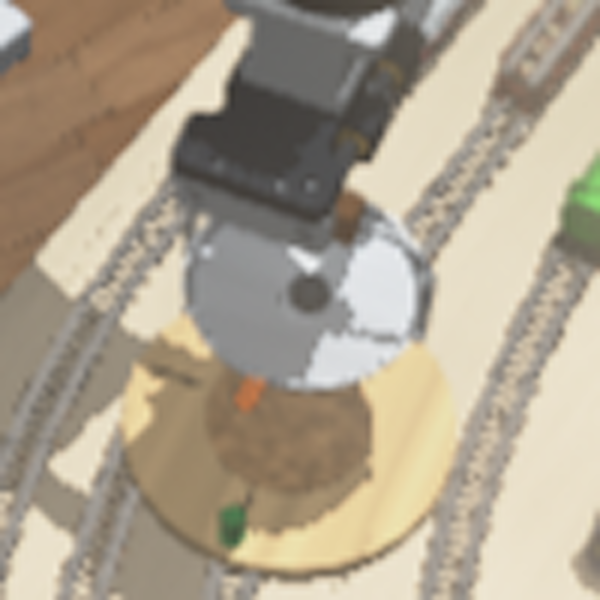

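The dish is level, the ball is in the middle at (308,293), and the pointer at (248,395) faces the green peg at (232,525). I'll hand it in.

```bash
python3 -c "
from rig import ctrl
print(ctrl.job_done())"
```

```text
the job is handed in; nothing more can be done
None
```

I pressed the grey camera's start button fully down and it came back up; the dish is now held level about 10 cm above its stand, its pointer within about 2° of the green peg and the ball in the middle, and the job was handed in at about 18 s.

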